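# Take the filter cover off the desk air purifier

### The job

The filter of the small desk air purifier needs cleaning. Squeeze the cover's orange release tab inward, towards the black rib, until it stops, and keep it squeezed while you swing the cover's lower edge up so that it pivots out of its frame about its upper edge. Then lay the cover gently in the blue tray, flat and grip side up, let go, and leave the other things on the desk where they are.

Things in the scene. Friction and masses are not known exactly. Their poses are not given: they have to be found in the camera images.
- purifier: Grey desk air purifier, fixed, 130 (x) x 100 (y) x 112 mm high, on a black foot. Its top face slopes 26 degrees, low at its -x side, which faces the robot or half right of it, high at its +x side. Origin: centre of its underside on the desk, z up. The cover sits in a frame in this face, flush with it (the lip at the upper edge stands 2 mm higher).
- slot (a point): Middle of the slot under the lip at the frame's upper edge, where the cover's two tongues reach 5 mm under the lip. In the seated cover's axes it is at x 48, y 0, z 1.5 mm, and the lip edge about which the cover pivots at x 47, z 4.5.
- cover: Off-white filter cover, loose, 0.11 to 0.20 kg. Origin: middle of the plate's underside. Own +x from lower to upper edge (up the slope when seated), +y across, +z out of the face; seated, z leans 26 degrees from vertical to the purifier's -x side. Plate x -45..45, y -42..42, z 0..6 mm; blue filter pad below it down to z -10. About 1 mm of play in the frame.
- cover_grip (a point): On the cover at x -20.5, y 0, z 30 mm, midway between the outer faces of rib and pressed tab. To squeeze, pinch tab and rib along the cover's x, tool square to the face, fingertips above z 8. The black rib on the plate: x -8..-3, y -12..12, z up to 30. 42 mm over both outer faces, 35 mm with the tab at its stop.
- cover_tongue (a point): Point on the cover between its two tongues at the upper edge: x 48, y 0, z 1.5 mm in the cover's axes; the tongues end at x 52. Once the hook is above the frame's lower edge, they draw out of the slot along the cover's -x.
- release_tab (a joint): Orange tab at the cover's lower edge, x -45..-40, y -9..9, z up to 30; slides along +x to the rib, m: 0 at rest, 0.007 at its stop. Spring 3 N to start, 8 N at the stop: grip with 15 to 25 N. Its hook below (z -10..-5, out to x -50) holds under the frame's lower edge (top at z 6), free from 0.005 on; swinging about 11 degrees lifts it over that edge.
- tray: Blue open tray fixed to the desk, 150 (x) x 120 (y) mm outside, walls 14 mm high and 4 mm thick, floor 4 mm thick. Origin: centre of its underside. With the cover lying flat in it on its filter pad, the cover's origin is 14 mm above the tray's.
- phone: Bystander, to be left alone: black mobile phone lying flat, 148x72x8 mm. Origin: centre of its underside.
- screw_tin: Bystander, to be left alone: small round white tin with an orange-red label, 54 mm wide, 23 mm high. Origin: centre of its underside.
- usb_stick: Bystander, to be left alone: orange memory stick, 54x18x9 mm. Origin: centre of its underside.
- mini_drone: Bystander, to be left alone: grey palm-size quadcopter, 131x131x25 mm. Origin: centre of its underside.
- earbud_case: Bystander, to be left alone: dark grey ear-bud charging case standing up, 23x60x45 mm. Origin: centre of its underside.

How it is judged:
By the outcome, as a careful person would: the job done as asked, in the order asked, and still so for the second after the job is handed in, with the robot touching nothing.
It also fails if it takes over 38 s, if anything falls off the work surface, if the arm or the gripper's body presses on something with over 40 N, if the wrist force passes 120 N, or if a joint passes its speed limit or range.

### The arm

A 6-joint arm with a two-finger parallel gripper is mounted at the origin on a cart in front of the work surface, level with it; the furniture and walls round the work are solid. World frame = base frame: x ahead of the robot, y to its left, z up, the work surface at z = 0. Lengths are in mm, angles in rad, forces in N, time in s.
With the tool pointing down it reaches from about 275 to 825 mm from the base axis. Payload 5.2 kg.
Tool frame: the origin (TCP) lies at the very end of the fingers, on their centre line; the grasp point (between the pads) lies 19 mm behind it (robot.pinch_z is the distance from the TCP to the grasp point, in mm); z points along the fingers, y is the line along which they close (so a half turn about z gives the same grasp; the last joint's range is limited). The gripper opens to 93 mm and grips with 3 to 60 N. Pads are 15 mm wide; open, the fingers measure 128 mm over their backs; the gripper's body (75 mm by 188 mm) begins 65 mm behind the grasp point.
Start: joints at [-1.433, 0.259, 1.535, -0, 1.348, -0.203], TCP at [183.854, -518.366, 218.653] pointing down, gripper open.
Joint ranges: [-3.14, 3.14], [-0.91, 2.08], [0.19, 2.58], [-1.22, 4.36], [0.22, 2.71], [-3.12, 3.12]. Speed limits (rad/s): [2.57, 2.57, 3.14, 3.14, 3.14, 3.14].

### API

Orientations are given as a rotation vector (axis times angle).
In Python, from station import robot gives the robot as it stands.
- The arm moves only by the tool send_rows, never from a script. Its argument "rows" is a list of rows, each an object of numbers: "tx", "ty", "tz": the shift along the tool's x, y, z in cm; "spin": the turn about the tool's z in rad; "grip": the opening in per cent of the stroke, from 0 (shut) to 100 (fully open). A call has 1 to 10 rows; each row is the pose to reach, as a shift and turn from the pose commanded when the call began, along the tool's axes at that moment; what a row does not reach only later rows make up. A row lasts 1/12 s, in which the tool goes at most 41.7 mm and 7.16 degrees, less where a joint would pass 70% of its speed; a pose out of reach is approached as far as the arm can. A call with a gripper value outside its range is refused whole. The fingers move at their own pace and stop on an object; "grip_force" is the grip in N (left out, the last holds). Time passes only in rows, so rows that repeat a pose let the fingers close. It gives the time, the measured TCP pose, the force, the opening and the grip force at its end, in the units of the state.
- robot.sense(): the state, without advancing time (a new reading comes with each control period).
- robot.grab_frame(name): name is "scene" or "top"; returns the picture (420x560x3 uint8, blue, green, red); there is no depth.
- robot.calibration(name): a dict with "mtx" (3x3 intrinsics, pixels), "view" (4x4, takes a point from world to camera coordinates). Camera axes: x right, y down, z forward; pixel columns grow to the right and rows downward; lengths in mm; the calibration is good to about 2 mm. A picture is of the moment at which its call begins. calibration takes no time and is no camera call.
- robot.job_done(): hands the job in; it is judged then, once.
The state is a dict: "time": time; "joint_positions": joint angles; "joint_vel": joint speeds; "joint_efforts": joint torques, N m; "eef_pos": TCP position; "ee_rot": TCP orientation; "wrist_force": force on the tool from outside, world axes, zero at the start; "ft_torque": the same for the moment, N m; "grip_width": finger opening in mm; "gripper_force": force on a finger pad.
Only numpy, scipy, OpenCV 4.12 (cv2) and the standard library are available. Lean on these libraries where they do the work, as an engineer would, in place of code of your own. Each camera call takes 0.05 s, during which the arm holds its last target. There are 200 camera calls.

## Working session

There is one attempt and no reset: what is moved stays moved. The work goes in short steps, Python scripts to look and compute and a tool call to move; the robot and the scene stay as the last step left them, time stands still between calls to the robot, and variables do not carry over. Pictures are saved under pics/ and viewed, at most 10 in all, crops included, and the job is handed in when it is done.

Besides the shell and the picture viewer there is one more tool, called after "Call:" as name(argument=value, ...), one argument or row to a line, values as JSON. send_rows: Moves the arm, as the interface text tells. Its arguments: {"type":"object","properties":{"rows":{"type":"array"},"grip_force":{"type":"number"}},"required":["rows"]}

```bash
ls; mkdir -p pics
python3 - <<'E'
from station import robot
import cv2
for n in("scene","top"):
    cv2.imwrite(f"pics/{n}0.png",cv2.resize(robot.grab_frame(n),(800,600)))
    c=robot.calibration(n);print(n,c)
print(robot.sense())
E
```

```text
pics
scene {'mtx': array([[504.14684878,   0.        , 281.91078148],
       [  0.        , 504.14684878, 208.9460725 ],
       [  0.        ,   0.        ,   1.        ]]), 'view': array([[ 7.57572716e-01, -6.52495289e-01, -1.82613717e-02,
        -4.42969175e+02],
       [-3.02918907e-01, -3.26644322e-01, -8.95289687e-01,
         1.92188369e+02],
       [ 5.78207329e-01,  6.83778754e-01, -4.45109986e-01,
         1.06513163e+03],
       [ 0.00000000e+00,  0.00000000e+00,  0.00000000e+00,
         1.00000000e+00]])}
top {'mtx': array([[469.06360409,   0.        , 276.4148421 ],
       [  0.        , 469.06360409, 211.19476923],
       [  0.        ,   0.        ,   1.        ]]), 'view': array([[ 7.11559996e-03, -9.99964830e-01, -4.43920512e-03,
        -1.04919747e+02],
       [-9.96513301e-01, -6.72184951e-03, -8.31628394e-02,
         4.81825590e+02],
       [ 8.31300750e-02,  5.01548044e-03, -9.96526084e-01,
         1.14523996e+03],
       [ 0.00000000e+00,  0.00000000e+00,  0.00000000e+00,
         1.00000000e+00]])}
{'time': 0.1, 'joint_positions': array([-1.43278909e+00,  2.59290451e-01,  1.53594095e+00, -4.24170827e-06,
        1.34796109e+00, -2.02777312e-01]), 'joint_vel': array([-0.00084268, -0.00268067, -0.00217401,  0.00025211,  0.00160267,
       -0.00112641]), 'joint_efforts': array([ 1.87138976e-03, -4.38207650e+01, -2.84643620e+01,  7.19132787e-02,
        3.62377963e-02, -6.50290872e-05]), 'eef_pos': array([ 183.7919875 , -517.89090499,  217.90299471]), 'ee_rot': array([-3.09452091e+00, -5.32446879e-01, -7.48381629e-05]), 'wrist_force': array([-0.27385053, -0.55968203, -0.03107128]), 'ft_torque': array([ 0.00326118, -0.00203941,  0.02479835]), 'gripper_force': 0.0, 'grip_width': 93.08630169630007}
```

View pics/scene0.png

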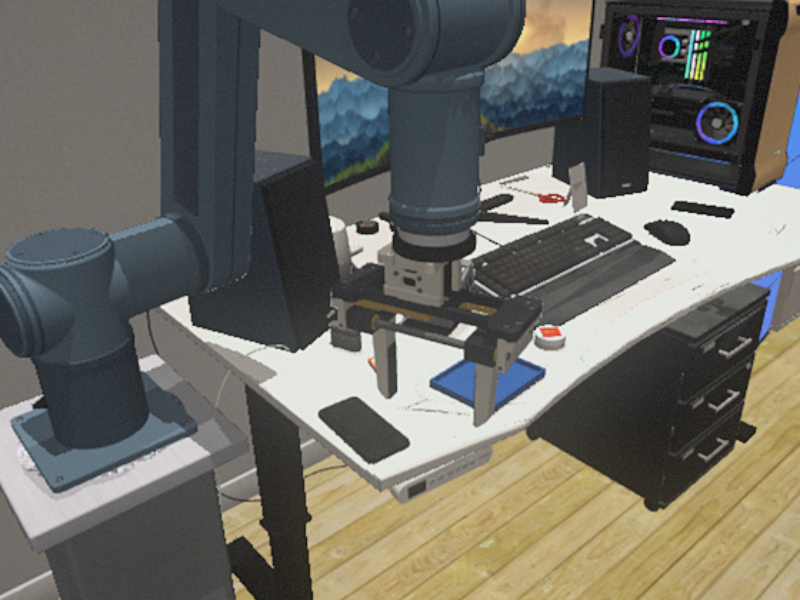

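View pics/top0.png

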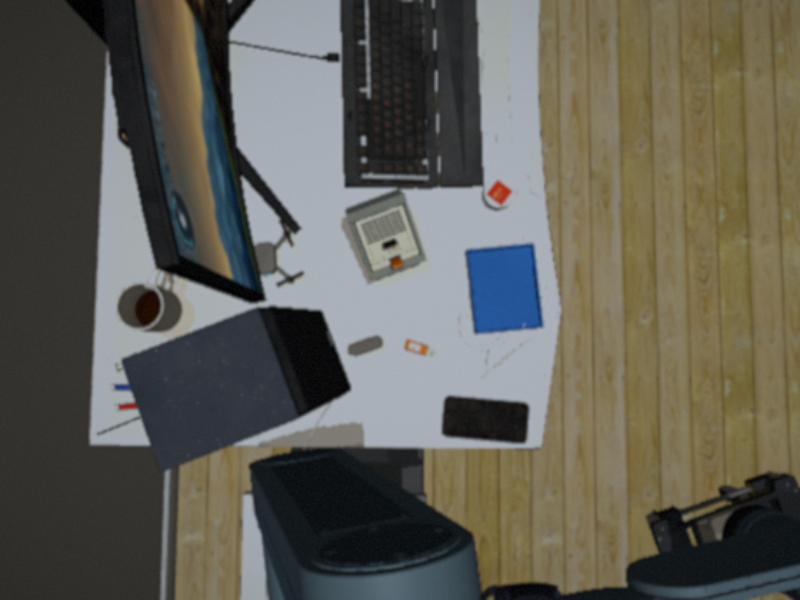

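The top view shows the purifier at about (385,237), orange tab at (397,263), tray at (504,288), and the earbud case, USB stick, phone and tin around them. I'll enlarge it for corners.

Run:
```python
from station import robot
import cv2
im=robot.grab_frame("top")
cv2.imwrite("pics/crop1.png",cv2.resize(im[125:240,235:385],(780,598),interpolation=cv2.INTER_CUBIC))
im=robot.grab_frame("scene")
```

```text
(no output)
```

View pics/crop1.png

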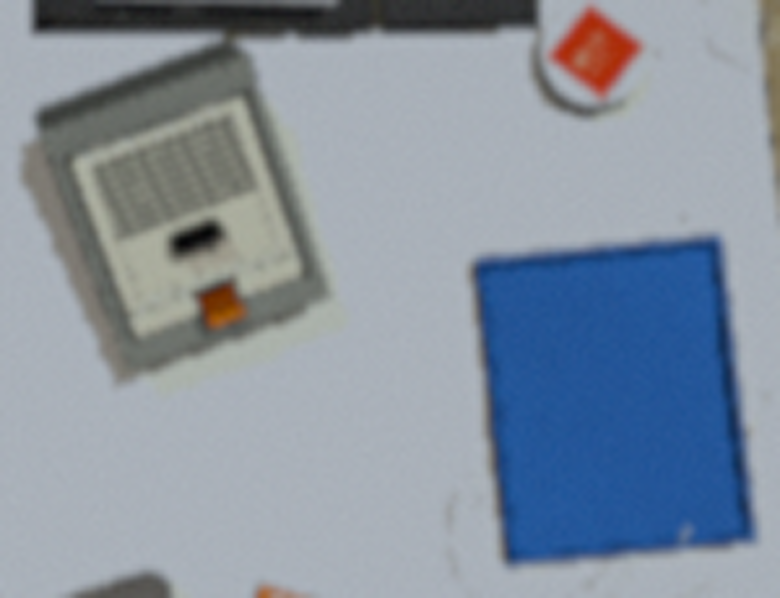

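```bash
cat > h.py <<'E'
from station import robot
import numpy as np, cv2
from scipy.spatial.transform import Rotation as R
from scipy.optimize import least_squares
def proj(n,P):
    c=robot.calibration(n);P=np.atleast_2d(P)@c["view"][:3,:3].T+c["view"][:3,3]
    q=P@c["mtx"].T;return q[:,:2]/q[:,2:]
def cov(yaw,tilt=26,): # seated cover rotation, deg
    return R.from_euler("ZY",[yaw,-tilt],degrees=True)
E
python3 - <<'E'
from h import *
crop=lambda a:np.array(a)/5.2+[235-.4,125-.4]
L=[[45,42,6],[45,-42,6],[-45,-42,6],[-45,42,6],[-5.5,0,30],[-42.5,0,30]]
px=crop([[73,157],[240,95],[303,275],[138,338],[195,236],[222,302]])
L=np.array(L)
for tilt in(26,):
  f=lambda p:np.r_[(proj("top",cov(p[3]).apply(L)+p[:3])-px).ravel()]
  s=least_squares(f,[600,0,80,20]);print(s.x,f(s.x).round(2))
  for z in(65,75,85):
    g=lambda p:f([p[0],p[1],z,p[2]]);s=least_squares(g,[600,0,20]);print(z,s.x,s.cost)
T=np.array([[75,60,14],[75,-60,14],[-75,-60,14],[-75,60,14]])
tx=crop([[477,262],[719,238],[755,538],[508,562]])
f=lambda p:(proj("top",R.from_euler("z",p[2],degrees=True).apply(T)+[p[0],p[1],0])-tx).ravel()
s=least_squares(f,[500,-200,0]);print(s.x,f(s.x).round(2))
s=robot.sense();print(R.from_rotvec(s["ee_rot"]).as_matrix().round(3))
# purifier corner: low edge
E
```

```text
[593.61804502 -85.92954881  42.43505151  21.09527257] [-0.36  0.21  0.17 -0.03 -0.49 -1.   -0.46 -1.23  0.7   0.45  0.42  1.55]
65 [589.69501653 -86.2696815   21.10469868] 3.804989303890187
75 [587.95633083 -86.42046875  21.10899552] 4.449084345674881
85 [586.21755853 -86.57128978  21.11336653] 5.350999353229777
[ 508.99262117 -292.2659183     5.97966088] [-0.59 -0.88  0.39 -0.88  0.36  0.82 -0.16  0.9 ]
[[ 0.942  0.334 -0.   ]
 [ 0.334 -0.942  0.001]
 [ 0.    -0.001 -1.   ]]
```

Run:
```python
from h import *
im=robot.grab_frame("scene")
cv2.imwrite("pics/crop2.png",cv2.resize(im[180:310,220:390],(780,596),interpolation=cv2.INTER_CUBIC))
s=robot.sense();M=R.from_rotvec(s["ee_rot"]).as_matrix();p=s["eef_pos"]
for y in(46.5,-46.5,64,-64,0):print(y,((proj("scene",p+M@[0,y,0])-[220,180])*4.588).round())
```

```text
46.5 [[518. 530.]]
-46.5 [[253. 447.]]
64 [[572. 547.]]
-64 [[206. 433.]]
0 [[382. 487.]]
```

View pics/crop2.png

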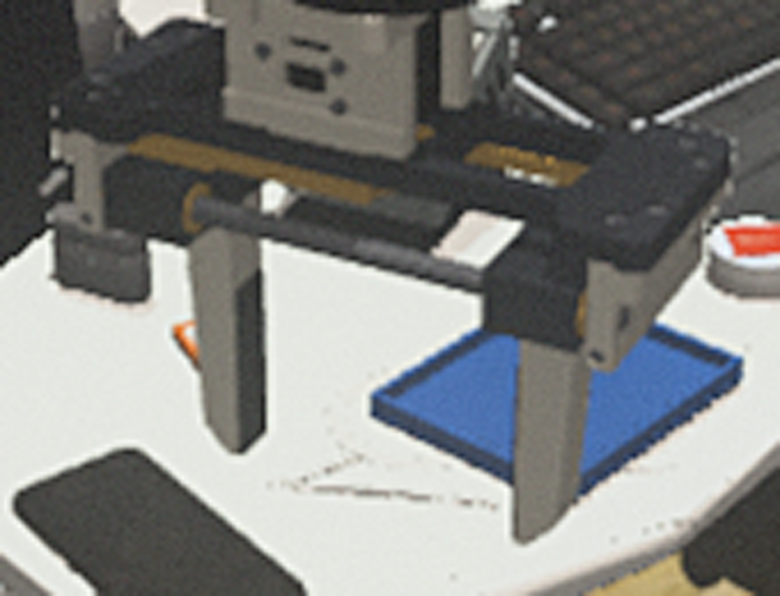

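The enlarged view shows the fingertips chamfered towards their backs, so a vertical pinch on the sloped cover is feasible. I'm moving above the purifier.

Call:
send_rows(
  rows=[
    {"tx": 49.5,"ty": -27.1,"spin": -1.597},
    {"tx": 49.5,"ty": -27.1,"spin": -1.597},
    {"tx": 49.5,"ty": -27.1,"spin": -1.597},
    {"tx": 49.5,"ty": -27.1,"spin": -1.597},
    {"tx": 49.5,"ty": -27.1,"spin": -1.597},
    {"tx": 49.5,"ty": -27.1,"spin": -1.597},
    {"tx": 49.5,"ty": -27.1,"spin": -1.597},
    {"tx": 49.5,"ty": -27.1,"spin": -1.597},
    {"tx": 49.5,"ty": -27.1,"spin": -1.597},
    {"tx": 49.5,"ty": -27.1,"spin": -1.597},
  ],
)

```text
invalid input at $.rows[0]: expected keys tx, ty, tz, spin, grip
```

```bash
cat >> h.py <<'E'
def rel(pos,ang=None):
    """shift in cm and spin to put the TCP at pos with tool y at world angle ang (deg)"""
    s=robot.sense();M=R.from_rotvec(s["ee_rot"]).as_matrix()
    a=np.degrees(np.arctan2(M[1,1],M[0,1]))
    print("t",s["time"],"tcp",s["eef_pos"].round(1),"yang",a.round(2),"z",M[:,2].round(3),"F",s["wrist_force"].round(1),"w",s["grip_width"],"gf",s["gripper_force"])
    print("cm",(M.T@(np.array(pos)-s["eef_pos"])/10).round(2),"spin",None if ang is None else np.radians(a-ang).round(3))
E
python3 - <<'E'
from h import *
rel([560,-97,218],21)
E
```

```text
t 0.25 tcp [ 183.8 -518.2  218.3] yang -70.48 z [-0.     0.001 -1.   ] F [ 0.2  0.2 -0.3] w 93.05389068442774 gf 0.0
cm [ 49.53 -27.12   0.05] spin -1.597
```

Call:
send_rows(
  rows=[
    {"tx": 49.5,"ty": -27.1,"tz": 0,"spin": -1.597,"grip": 100},
    {"tx": 49.5,"ty": -27.1,"tz": 0,"spin": -1.597,"grip": 100},
    {"tx": 49.5,"ty": -27.1,"tz": 0,"spin": -1.597,"grip": 100},
    {"tx": 49.5,"ty": -27.1,"tz": 0,"spin": -1.597,"grip": 100},
    {"tx": 49.5,"ty": -27.1,"tz": 0,"spin": -1.597,"grip": 100},
    {"tx": 49.5,"ty": -27.1,"tz": 0,"spin": -1.597,"grip": 100},
    {"tx": 49.5,"ty": -27.1,"tz": 0,"spin": -1.597,"grip": 100},
    {"tx": 49.5,"ty": -27.1,"tz": 0,"spin": -1.597,"grip": 100},
  ],
)

```text
time: 0.92
eef_pos: [406.9, -268.0, 218.8]
ee_rot: [2.456, 1.959, 0.0]
wrist_force: [0.8, -0.0, 0.8]
grip_width: 92.7
gripper_force: 0.0
```

Run:
```python
from h import *
rel([560,-97,218],21)
cv2.imwrite("pics/scene1.png",cv2.resize(robot.grab_frame("scene")[40:340,160:560],(800,600),interpolation=cv2.INTER_CUBIC))
```

```text
t 0.9167 tcp [ 406.9 -268.   218.8] yang -12.84 z [ 0. -0. -1.] F [ 0.8 -0.   0.8] w 92.74881939524204 gf 0.0
cm [20.08 11.13  0.08] spin -0.591
```

View pics/scene1.png

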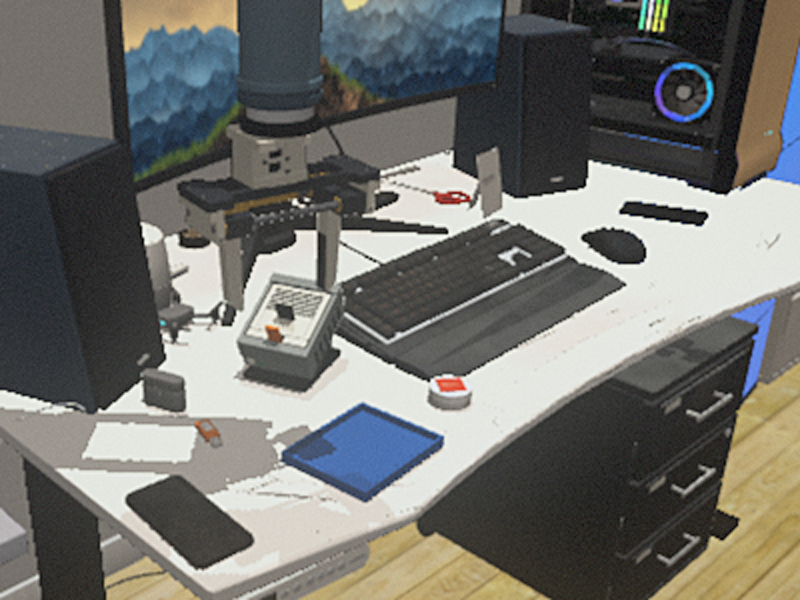

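The purifier is now in clear view of the scene camera: rib (286,312), tab (273,332). I'll take a close crop for its height.

Run:
```python
from h import *
im=robot.grab_frame("scene")
cv2.imwrite("pics/crop3.png",cv2.resize(im[172:236,265:349],None,fx=9,fy=9,interpolation=cv2.INTER_CUBIC))
```

```text
(no output)
```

View pics/crop3.png

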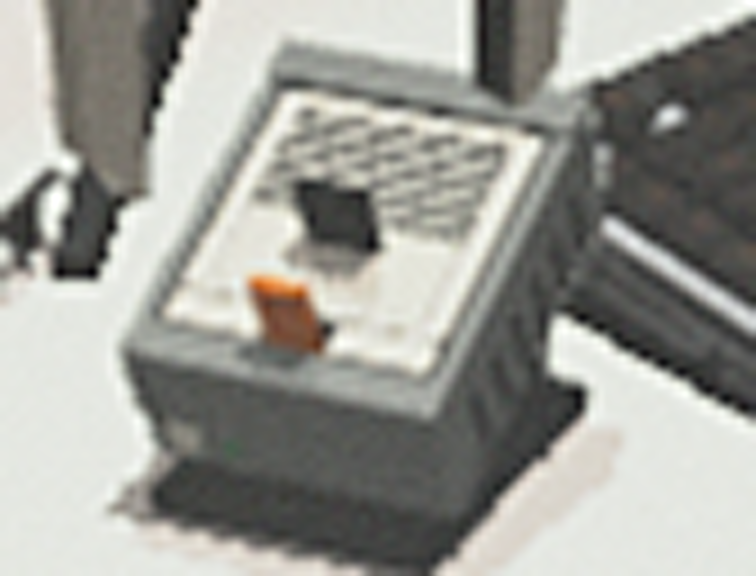

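Run:
```python
from h import *
L=np.array([[45,42,6],[45,-42,6],[-45,-42,6],[-45,42,6],[-5.5,0,30],[-42.5,0,30]])
a=np.array([[73,157],[240,95],[303,275],[138,338],[195,236],[222,302]])/5.2+[234.6,124.6]
b=np.array([[290,88],[543,132],[430,372],[167,318],[337,187],[280,283]])/9+[264.6,171.6]
f=lambda p:np.r_[(proj("top",cov(p[3]).apply(L)+p[:3]+[p[4],p[5],0])-a).ravel(),(proj("scene",cov(p[3]).apply(L)+p[:3])-b).ravel(),p[4:]/3]
s=least_squares(f,[590,-86,75,21,0,0],loss="soft_l1");print(s.x.round(2));print(f(s.x).round(1).reshape(-1,2).tolist())
print(np.sqrt(np.diag(np.linalg.inv(s.jac.T@s.jac))).round(2))
p=s.x
# fingertip mid target for TCP
C=cov(p[3])
for n,q in dict(ribbase=[-3,0,6],tabtop=[-45,0,30],pivot=[47,0,4.5]).items(): print(n,(C.apply(q)+p[:3]).round(1))
```

```text
[589.33 -87.39  78.33  21.39  -2.09   1.01]
[[-1.2, -0.1], [0.3, -0.9], [0.2, -0.8], [-0.7, -0.5], [0.7, 0.5], [0.7, 2.1], [-0.3, -0.0], [0.6, 0.6], [-0.1, 0.1], [-0.4, -0.3], [-0.5, -0.1], [0.1, 0.0], [-0.7, 0.3]]
[2.84 2.94 2.24 1.03 2.61 2.8 ]
ribbase [584.4 -89.3  82.4]
tabtop [ 539.4 -106.9   85.6]
pivot [626.8 -72.7 103. ]
```

Call:
send_rows(
  rows=[
    {"tx": 20.1,"ty": 11.0,"tz": 0,"spin": -0.597,"grip": 67},
    {"tx": 20.1,"ty": 11.0,"tz": 0,"spin": -0.597,"grip": 67},
    {"tx": 20.1,"ty": 11.0,"tz": 0,"spin": -0.597,"grip": 67},
    {"tx": 20.1,"ty": 11.0,"tz": 0,"spin": -0.597,"grip": 67},
    {"tx": 20.1,"ty": 11.0,"tz": 2,"spin": -0.597,"grip": 67},
    {"tx": 20.1,"ty": 11.0,"tz": 5,"spin": -0.597,"grip": 67},
    {"tx": 20.1,"ty": 11.0,"tz": 8,"spin": -0.597,"grip": 67},
    {"tx": 20.1,"ty": 11.0,"tz": 10.6,"spin": -0.597,"grip": 67},
    {"tx": 20.1,"ty": 11.0,"tz": 10.6,"spin": -0.597,"grip": 67},
  ],
)

```text
time: 1.77
eef_pos: [555.1, -97.9, 106.9]
ee_rot: [-1.773, -2.581, 0.004]
wrist_force: [-0.7, 0.7, -1.1]
grip_width: 62.0
gripper_force: 0.0
```

Run:
```python
from h import *
rel([560.5,-98.7,112],21.3)
im=robot.grab_frame("scene")
cv2.imwrite("pics/crop4.png",cv2.resize(im[162:232,265:349],None,fx=8,fy=8,interpolation=cv2.INTER_CUBIC))
im=robot.grab_frame("top")
```

```text
t 1.7667 tcp [555.1 -97.9 106.9] yang 21.01 z [-0.01   0.004 -1.   ] F [-0.7  0.7 -1.1] w 62.031127875053656 gf 0.0
cm [-0.26  0.48 -0.51] spin -0.005
```

View pics/crop4.png

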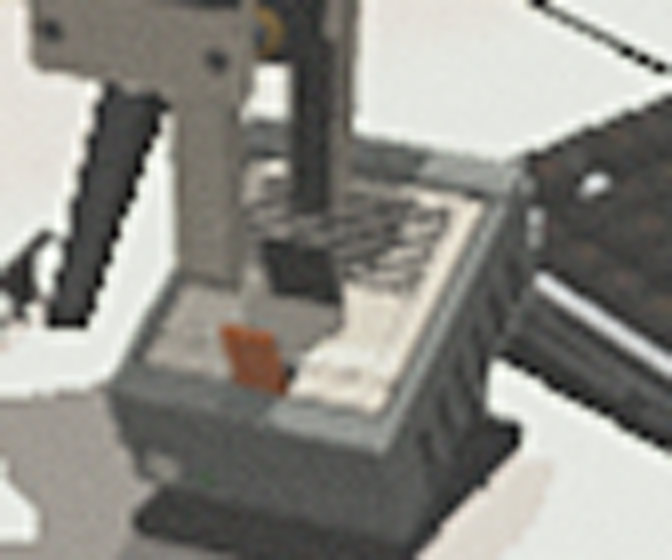

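The left fingertip bottom is at about (180–240, 285) and the tab top at (220–275, 330), so the fingers straddle the rib. I'll let it settle and check that the tip projection agrees.

Call:
send_rows(
  rows=[
    {"tx": 0,"ty": 0,"tz": 0,"spin": 0,"grip": 67},
    {"tx": 0,"ty": 0,"tz": 0,"spin": 0,"grip": 67},
  ],
)

```text
time: 2.03
eef_pos: [560.2, -100.4, 115.0]
ee_rot: [1.778, 2.585, 0.001]
wrist_force: [-0.3, -0.1, 0.2]
grip_width: 62.3
gripper_force: 0.0
```

Run:
```python
from h import *
rel([560.5,-98.7,112],21.3)
s=robot.sense();M=R.from_rotvec(s["ee_rot"]).as_matrix();p=s["eef_pos"]
for q in([7.5,-31,0],[-7.5,-31,0],[7.5,31,0],[-7.5,31,0]):print(q,((proj("scene",p+M@q)-[265,162])*8).round())
im=robot.grab_frame("scene")
cv2.imwrite("pics/crop5.png",cv2.resize(im[162:232,265:349],None,fx=9,fy=8.5,interpolation=cv2.INTER_CUBIC))
```

```text
t 2.0333 tcp [ 560.2 -100.4  115. ] yang 20.95 z [ 0.004 -0.002 -1.   ] F [-0.3 -0.1  0.2] w 62.33169821641672 gf 0.0
cm [0.15 0.09 0.3 ] spin -0.006
[7.5, -31, 0] [[211. 257.]]
[-7.5, -31, 0] [[255. 266.]]
[7.5, 31, 0] [[300. 184.]]
[-7.5, 31, 0] [[342. 192.]]
```

Call:
send_rows(
  rows=[
    {"tx": 0.1,"ty": 0.1,"tz": 1.0,"spin": -0.006,"grip": 67},
    {"tx": 0.1,"ty": 0.1,"tz": 1.8,"spin": -0.006,"grip": 67},
    {"tx": 0.1,"ty": 0.1,"tz": 2.2,"spin": -0.006,"grip": 67},
    {"tx": 0.1,"ty": 0.1,"tz": 2.2,"spin": -0.006,"grip": 67},
    {"tx": 0.1,"ty": 0.1,"tz": 2.2,"spin": -0.006,"grip": 67},
  ],
)

```text
time: 2.5
eef_pos: [559.0, -97.7, 90.1]
ee_rot: [-1.77, -2.594, 0.0]
wrist_force: [-0.2, -0.7, 0.3]
grip_width: 62.3
gripper_force: 0.0
```

Call:
send_rows(
  rows=[
    {"tx": 0,"ty": 0,"tz": 0.15,"spin": 0,"grip": 67},
    {"tx": 0,"ty": 0,"tz": 0.3,"spin": 0,"grip": 67},
    {"tx": 0,"ty": 0,"tz": 0.3,"spin": 0,"grip": 67},
  ],
)

```text
time: 2.75
eef_pos: [559.7, -97.9, 87.8]
ee_rot: [1.771, 2.594, 0.0]
wrist_force: [-0.5, -1.0, 1.5]
grip_width: 62.3
gripper_force: 0.2
```

Call:
send_rows(
  rows=[
    {"tx": 0,"ty": 0,"tz": 0.1,"spin": 0,"grip": 67},
    {"tx": 0,"ty": 0,"tz": 0.1,"spin": 0,"grip": 67},
  ],
)

```text
time: 2.92
eef_pos: [559.8, -97.9, 87.6]
ee_rot: [1.77, 2.594, 0.0]
wrist_force: [-1.6, 0.7, 3.9]
grip_width: 62.3
gripper_force: 2.6
```

Call:
send_rows(
  rows=[
    {"tx": 0,"ty": 0,"tz": 0.1,"spin": 0,"grip": 67},
    {"tx": 0,"ty": 0,"tz": 0.1,"spin": 0,"grip": 67},
  ],
)

```text
time: 3.08
eef_pos: [559.9, -97.9, 87.4]
ee_rot: [1.77, 2.594, 0.001]
wrist_force: [-4.4, 1.5, 10.2]
grip_width: 62.2
gripper_force: 5.6
```

Call:
send_rows(
  rows=[
    {"tx": 0,"ty": 0.1,"tz": -0.2,"spin": 0,"grip": 55},
    {"tx": 0,"ty": 0.1,"tz": -0.1,"spin": 0,"grip": 55},
    {"tx": 0,"ty": 0.1,"tz": 0,"spin": 0,"grip": 55},
    {"tx": 0,"ty": 0.1,"tz": 0,"spin": 0,"grip": 55},
  ],
)

```text
time: 3.42
eef_pos: [560.3, -97.6, 85.5]
ee_rot: [-1.771, -2.595, 0.0]
wrist_force: [0.1, -0.5, 2.0]
grip_width: 51.8
gripper_force: 1.1
```

Run:
```python
from h import *
rel([560.5,-98.7,86],21.3)
im=robot.grab_frame("scene")
cv2.imwrite("pics/crop6.png",cv2.resize(im[172:222,270:340],None,fx=11,fy=11,interpolation=cv2.INTER_CUBIC))
```

```text
t 3.4167 tcp [560.3 -97.6  85.5] yang 21.38 z [-0. -0. -1.] F [ 0.1 -0.5  2. ] w 51.84740459488199 gf 1.1298285884549841
cm [-0.11 -0.02 -0.05] spin 0.001
```

View pics/crop6.png

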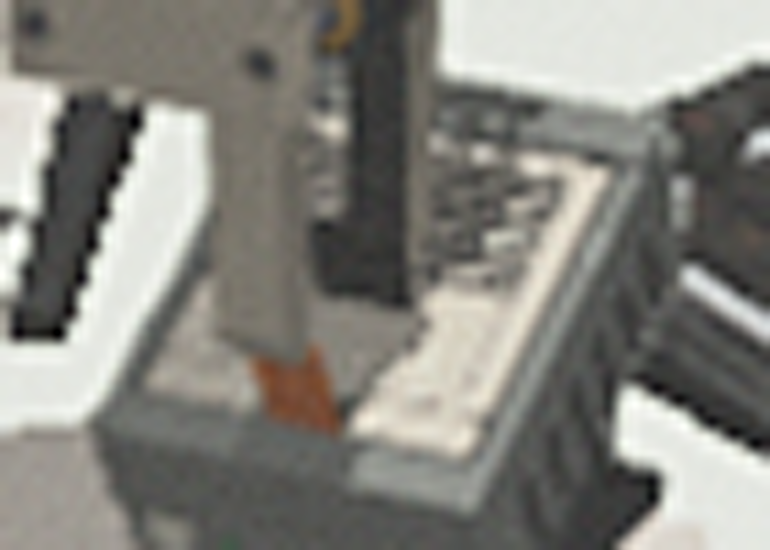

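The left finger sits just in front of the tab's top and the right one behind the rib. I'll squeeze, following the tab inward.

Call:
send_rows(
  rows=[
    {"tx": -0.1,"ty": 0,"tz": 0.05,"spin": 0,"grip": 51},
    {"tx": -0.15,"ty": 0.0,"tz": 0.1,"spin": 0,"grip": 50},
    {"tx": -0.15,"ty": 0.1,"tz": 0.1,"spin": 0,"grip": 48},
    {"tx": -0.15,"ty": 0.2,"tz": 0.1,"spin": 0,"grip": 46},
    {"tx": -0.15,"ty": 0.3,"tz": 0.1,"spin": 0,"grip": 44},
    {"tx": -0.15,"ty": 0.3,"tz": 0.1,"spin": 0,"grip": 42},
  ],
  grip_force=25,
)

```text
time: 3.97
eef_pos: [559.7, -98.2, 85.7]
ee_rot: [-1.766, -2.59, 0.008]
wrist_force: [-15.1, -1.4, 23.0]
grip_width: 40.2
gripper_force: 16.6
```

Run:
```python
from h import *
rel([560.5,-98.7,86],21.3)
im=robot.grab_frame("scene")
cv2.imwrite("pics/crop7.png",cv2.resize(im[172:222,270:340],None,fx=11,fy=11,interpolation=cv2.INTER_CUBIC))
```

```text
t 3.9667 tcp [559.7 -98.2  85.7] yang 21.42 z [-0.008 -0.001 -1.   ] F [-15.1  -1.4  23. ] w 40.22942184299481 gf 16.615867693908513
cm [-0.07  0.06 -0.03] spin 0.002
```

View pics/crop7.png

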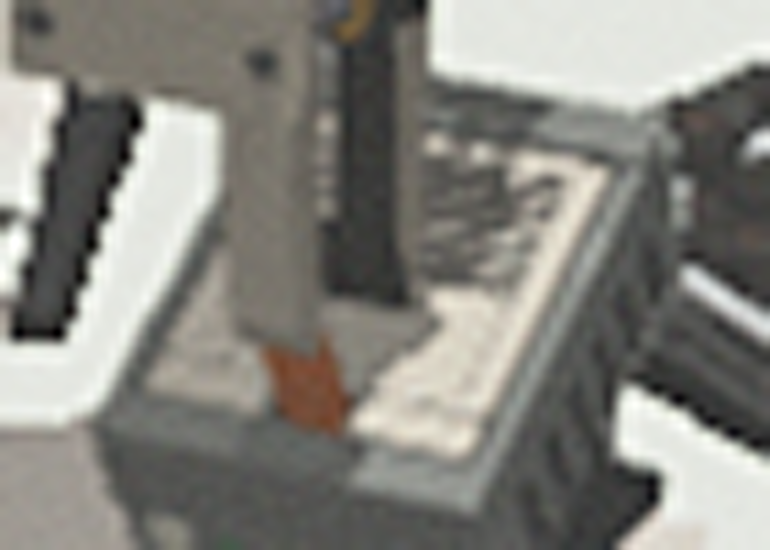

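The tab has moved in and the width is 40 mm, close to the 41 mm expected at the stop. Now I'll relax the sideways push and close with full force.

Call:
send_rows(
  rows=[
    {"tx": 0,"ty": -0.15,"tz": 0,"spin": 0,"grip": 30},
    {"tx": 0,"ty": -0.25,"tz": 0,"spin": 0,"grip": 30},
    {"tx": 0,"ty": -0.25,"tz": 0,"spin": 0,"grip": 30},
  ],
  grip_force=22,
)

```text
time: 4.27
eef_pos: [560.0, -98.3, 86.7]
ee_rot: [-1.77, -2.593, 0.001]
wrist_force: [-9.0, 2.8, 20.0]
grip_width: 37.3
gripper_force: 24.3
```

Call:
send_rows(
  rows=[
    {"tx": 0,"ty": 0,"tz": -0.3,"spin": 0,"grip": 30},
    {"tx": 0,"ty": -0.05,"tz": -0.6,"spin": 0,"grip": 30},
    {"tx": 0,"ty": -0.05,"tz": -0.6,"spin": 0,"grip": 30},
  ],
)

```text
time: 4.52
eef_pos: [562.2, -98.6, 91.4]
ee_rot: [1.77, 2.593, 0.003]
wrist_force: [4.3, 3.7, 3.0]
grip_width: 28.5
gripper_force: 2.9
```

Run:
```python
from h import *
rel([560.5,-98.7,86],21.3)
im=robot.grab_frame("scene")
cv2.imwrite("pics/crop8.png",cv2.resize(im[162:222,265:345],None,fx=10,fy=10,interpolation=cv2.INTER_CUBIC))
```

```text
t 4.5167 tcp [562.2 -98.6  91.4] yang 21.36 z [ 0.003  0.    -1.   ] F [4.3 3.7 3. ] w 28.53192060007395 gf 2.9181491397321224
cm [ 0.06 -0.16  0.54] spin 0.001
```

View pics/crop8.png

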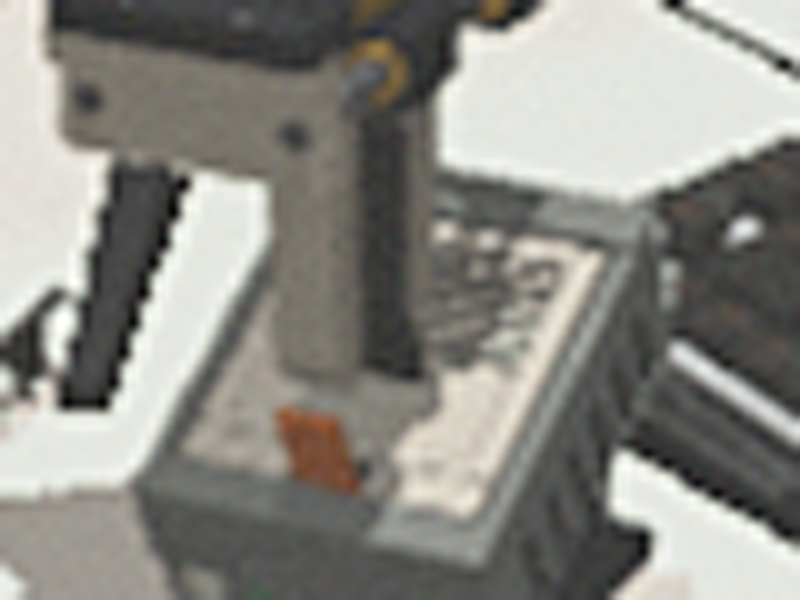

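The fingers slipped over the tab and the cover is still seated: a vertical pinch overlaps the sloped tab too little. I've used all ten views, so from here I measure with code and forces. New plan: spin 90° and push the tab in from below with closed fingers (deep overlap). Then swing the cover up until the hook clears, and pinch tab and rib once the cover lies flatter.

Call:
send_rows(
  rows=[
    {"tx": 0,"ty": 0,"tz": -2,"spin": 0,"grip": 50},
    {"tx": 0,"ty": 0,"tz": -5,"spin": 0,"grip": 50},
    {"tx": 0,"ty": -2,"tz": -6,"spin": 0.3,"grip": 30},
    {"tx": 0,"ty": -5.5,"tz": -6,"spin": 1.572,"grip": 0},
    {"tx": 0,"ty": -5.5,"tz": -6,"spin": 1.572,"grip": 0},
    {"tx": 0,"ty": -5.5,"tz": -6,"spin": 1.572,"grip": 0},
    {"tx": 0,"ty": -5.5,"tz": -6,"spin": 1.572,"grip": 0},
    {"tx": 0,"ty": -5.5,"tz": -6,"spin": 1.572,"grip": 0},
    {"tx": 0,"ty": -5.5,"tz": -6,"spin": 1.572,"grip": 0},
    {"tx": 0,"ty": -5.5,"tz": -6,"spin": 1.572,"grip": 0},
  ],
)

```text
time: 5.4
eef_pos: [509.0, -119.0, 149.7]
ee_rot: [-2.802, -1.419, 0.003]
wrist_force: [0.1, 0.6, 0.5]
grip_width: 0.0
gripper_force: 0.0
```

Call:
send_rows(
  rows=[
    {"tx": 0,"ty": 0,"tz": 0,"spin": 0.7,"grip": 0},
    {"tx": 0,"ty": 0,"tz": 0,"spin": 0.7,"grip": 0},
    {"tx": 0,"ty": 0,"tz": 0,"spin": 0.7,"grip": 0},
    {"tx": 0,"ty": 0,"tz": 0,"spin": 0.7,"grip": 0},
    {"tx": 0,"ty": 0,"tz": 0,"spin": 0.7,"grip": 0},
  ],
)

```text
time: 5.82
eef_pos: [509.0, -119.0, 149.7]
ee_rot: [-3.103, -0.489, 0.003]
wrist_force: [0.0, 0.4, 0.1]
grip_width: 0.2
gripper_force: 0.0
```

```bash
cat >> h.py <<'E'
def orange(n,roi):
    im=robot.grab_frame(n);x0,x1,y0,y1=roi;c=cv2.cvtColor(im[y0:y1,x0:x1],cv2.COLOR_BGR2HSV)
    m=cv2.inRange(c,(2,140,60),(18,255,255));k,l,st,ce=cv2.connectedComponentsWithStats(m)
    if k>1:
        i=1+st[1:,4].argmax();print(n,"orange",(ce[i]+[x0,y0]).round(2),(st[i]+[x0,y0,0,0,0]).tolist())
    else: print(n,"no orange")
E
python3 - <<'E'
from h import *
rel([510.2,-118.4,150],-68.7)
orange("scene",(270,345,172,225));orange("top",(260,300,165,200))
C=cov(21.4)
for o in([589.3,-87.4,78.3],[585.6,-88.9,79]):
  for t in([-42.5,0,22],): print(proj("scene",C.apply(t)+o),proj("top",C.apply(t)+o))
E
```

```text
t 5.8167 tcp [ 509.  -119.   149.7] yang -72.09 z [-0.002  0.    -1.   ] F [0.  0.4 0.1] w 0.2043535059940734 gf 0.0
cm [ 0.13 -0.02 -0.03] spin -0.059
scene orange [295.71 205.29] [293, 203, 6, 7, 17]
top no orange
[[296.44076649 205.10404425]] [[277.87457709 182.93167906]]
[[295.75106249 205.48429319]] [[278.49741844 184.4438935 ]]
```

Call:
send_rows(
  rows=[
    {"tx": 0,"ty": 0,"tz": 3,"spin": -0.059,"grip": 0},
    {"tx": 0,"ty": 0,"tz": 6,"spin": -0.059,"grip": 0},
    {"tx": 0,"ty": 0,"tz": 7.7,"spin": -0.059,"grip": 0},
    {"tx": 0.7,"ty": 0,"tz": 7.7,"spin": -0.059,"grip": 0},
    {"tx": 1.5,"ty": 0,"tz": 7.7,"spin": -0.059,"grip": 0},
    {"tx": 1.5,"ty": 0,"tz": 7.7,"spin": -0.059,"grip": 0},
    {"tx": 1.5,"ty": 0,"tz": 7.7,"spin": -0.059,"grip": 0},
  ],
)

```text
time: 6.5
eef_pos: [525.7, -114.6, 75.0]
ee_rot: [3.083, 0.593, 0.004]
wrist_force: [-0.7, -0.0, 0.3]
grip_width: 0.8
gripper_force: 0.0
```

Call:
send_rows(
  rows=[
    {"tx": 0.25,"ty": 0,"tz": 0,"spin": 0,"grip": 0},
    {"tx": 0.5,"ty": 0,"tz": 0,"spin": 0,"grip": 0},
    {"tx": 0.5,"ty": 0,"tz": 0,"spin": 0,"grip": 0},
  ],
)

```text
time: 6.75
eef_pos: [528.2, -112.8, 74.4]
ee_rot: [3.084, 0.591, -0.002]
wrist_force: [-5.3, -2.9, 3.8]
grip_width: 0.4
gripper_force: 2.7
```

Call:
send_rows(
  rows=[
    {"tx": 0.2,"ty": 0,"tz": 0,"spin": 0,"grip": 0},
    {"tx": 0.4,"ty": 0,"tz": 0,"spin": 0,"grip": 0},
    {"tx": 0.4,"ty": 0,"tz": 0,"spin": 0,"grip": 0},
  ],
)

```text
time: 7.0
eef_pos: [530.7, -111.6, 74.3]
ee_rot: [3.085, 0.591, -0.005]
wrist_force: [-8.2, -4.2, 5.7]
grip_width: 0.5
gripper_force: 4.4
```

Contact came where predicted, with friction of about 0.6. I'll keep pushing to the stop.

Call:
send_rows(
  rows=[
    {"tx": 0.2,"ty": 0,"tz": 0,"spin": 0,"grip": 0},
    {"tx": 0.3,"ty": 0,"tz": 0,"spin": 0,"grip": 0},
    {"tx": 0.3,"ty": 0,"tz": 0,"spin": 0,"grip": 0},
  ],
)

```text
time: 7.25
eef_pos: [532.6, -110.7, 74.3]
ee_rot: [3.085, 0.591, -0.008]
wrist_force: [-10.3, -5.0, 8.1]
grip_width: 0.3
gripper_force: 5.9
```

Call:
send_rows(
  rows=[
    {"tx": 0.2,"ty": 0,"tz": 0,"spin": 0,"grip": 0},
    {"tx": 0.2,"ty": 0,"tz": 0,"spin": 0,"grip": 0},
  ],
)

```text
time: 7.42
eef_pos: [533.7, -110.2, 74.3]
ee_rot: [3.085, 0.592, -0.01]
wrist_force: [-12.5, -5.6, 8.4]
grip_width: 0.9
gripper_force: 7.1
```

Run:
```python
from h import *
rel([510.2,-118.4,150],-68.7)
orange("scene",(270,345,165,225))
```

```text
t 7.4167 tcp [ 533.7 -110.2   74.3] yang -68.29 z [-0.006 -0.002 -1.   ] F [-12.5  -5.6   8.4] w 0.8620642359582923 gf 7.071781866252422
cm [-2.54 -0.11 -7.56] spin 0.007
scene orange [299.8 208.4] [299, 207, 3, 4, 5]
```

Call:
send_rows(
  rows=[
    {"tx": 0.15,"ty": 0,"tz": 0,"spin": 0,"grip": 0},
    {"tx": 0.25,"ty": 0,"tz": 0,"spin": 0,"grip": 0},
    {"tx": 0.25,"ty": 0,"tz": 0,"spin": 0,"grip": 0},
  ],
)

```text
time: 7.72
eef_pos: [533.9, -110.0, 74.1]
ee_rot: [3.084, 0.592, -0.017]
wrist_force: [-18.9, -8.9, 13.5]
grip_width: 0.6
gripper_force: 10.9
```

The tab is at its stop: the position no longer moves and the push is 21 N. Now swing up.

Call:
send_rows(
  rows=[
    {"tx": 0,"ty": 0,"tz": -0.3,"spin": 0,"grip": 0},
    {"tx": 0,"ty": 0,"tz": -0.6,"spin": 0,"grip": 0},
    {"tx": 0,"ty": 0,"tz": -0.9,"spin": 0,"grip": 0},
    {"tx": 0,"ty": 0,"tz": -1.2,"spin": 0,"grip": 0},
  ],
)

```text
time: 8.05
eef_pos: [535.1, -108.9, 84.7]
ee_rot: [-3.085, -0.591, 0.013]
wrist_force: [-11.0, -5.5, -1.7]
grip_width: 0.9
gripper_force: 6.0
```

Run:
```python
from h import *
rel([510.2,-118.4,150],-68.7)
orange("scene",(270,345,165,225))
C0=[585.6,-88.9,79]
for th in(26,20,15,10):
  P=cov(21.4).apply([47,0,4.5])+C0
  print(th,proj("scene",cov(21.4,th).apply(np.array([[-38,-6,22],[-38,-6,8]])-[47,0,4.5])+P).round(1).tolist())
```

```text
t 8.05 tcp [ 535.1 -108.9   84.7] yang -68.31 z [-0.008 -0.001 -1.   ] F [-11.   -5.5  -1.7] w 0.8846729636277239 gf 6.009536515921354
cm [-2.72 -0.06 -6.51] spin 0.007
scene orange [298.43 207.48] [295, 203, 7, 8, 21]
26 [[298.6, 204.6], [299.7, 208.1]]
20 [[298.3, 201.7], [299.1, 205.6]]
15 [[298.1, 199.1], [298.8, 203.4]]
10 [[298.1, 196.4], [298.5, 201.0]]
```

```bash
cat >> h.py <<'E'
def corner(cols=(308,311,314)):
    im=cv2.cvtColor(robot.grab_frame("scene"),cv2.COLOR_BGR2GRAY)
    old=cv2.resize(cv2.cvtColor(cv2.imread("pics/crop8.png"),cv2.COLOR_BGR2GRAY),(80,60),interpolation=cv2.INTER_AREA)
    for c in cols: print(c,"old",old[34:58,c-265].tolist(),"\n    now",im[196:220,c].tolist())
E
python3 - <<'E'
from h import *
corner()
E
```

```text
308 old [106, 113, 129, 121, 124, 128, 124, 159, 202, 213, 209, 210, 182, 187, 211, 217, 179, 140, 143, 148, 151, 119, 85, 83] 
    now [215, 234, 237, 225, 216, 184, 149, 147, 181, 199, 200, 211, 220, 170, 75, 57, 50, 130, 152, 150, 152, 122, 79, 85]
311 old [95, 89, 106, 182, 216, 213, 214, 211, 211, 211, 209, 202, 207, 196, 198, 220, 224, 178, 133, 145, 151, 143, 110, 80] 
    now [194, 232, 226, 229, 234, 197, 143, 152, 138, 212, 226, 211, 220, 216, 158, 78, 48, 77, 113, 126, 123, 107, 84, 79]
314 old [171, 139, 161, 200, 211, 202, 197, 202, 205, 211, 219, 216, 197, 159, 131, 124, 134, 147, 139, 124, 106, 90, 84, 85] 
    now [179, 220, 234, 225, 223, 234, 201, 154, 159, 140, 119, 93, 56, 50, 70, 79, 87, 95, 93, 90, 85, 82, 87, 79]
```

The plate's lower edge has risen about 3 px with a dark gap below it, so the cover is swinging up with the finger. Continuing.

Call:
send_rows(
  rows=[
    {"tx": 0,"ty": 0,"tz": -0.3,"spin": 0,"grip": 0},
    {"tx": 0,"ty": 0,"tz": -0.6,"spin": 0,"grip": 0},
    {"tx": 0,"ty": 0,"tz": -0.9,"spin": 0,"grip": 0},
    {"tx": 0,"ty": 0,"tz": -1.2,"spin": 0,"grip": 0},
    {"tx": 0,"ty": 0,"tz": -1.2,"spin": 0,"grip": 0},
  ],
)

```text
time: 8.57
eef_pos: [536.7, -108.5, 97.6]
ee_rot: [-3.085, -0.591, 0.008]
wrist_force: [-7.2, -2.2, -0.3]
grip_width: 0.4
gripper_force: 4.0
```

Run:
```python
from h import *
rel([510.2,-118.4,150],-68.7)
orange("scene",(270,345,165,225));corner((308,311))
P=cov(21.4).apply([47,0,4.5])+[585.6,-88.9,79]
for th in(26,20,15,10,5,0):
  print(th,proj("scene",cov(21.4,th).apply(np.array([[-45,-28,6]])-[47,0,4.5])+P).round(1).tolist())
```

```text
t 8.5667 tcp [ 536.7 -108.5   97.6] yang -68.33 z [-0.005 -0.    -1.   ] F [-7.2 -2.2 -0.3] w 0.4366999337839801 gf 4.0151875535957515
cm [-2.86 -0.07 -5.22] spin 0.006
scene orange [297.75 203.19] [295, 199, 6, 8, 32]
308 old [106, 113, 129, 121, 124, 128, 124, 159, 202, 213, 209, 210, 182, 187, 211, 217, 179, 140, 143, 148, 151, 119, 85, 83] 
    now [226, 210, 180, 139, 137, 206, 220, 201, 220, 173, 103, 71, 54, 66, 58, 58, 49, 128, 156, 151, 157, 118, 87, 87]
311 old [95, 89, 106, 182, 216, 213, 214, 211, 211, 211, 209, 202, 207, 196, 198, 220, 224, 178, 133, 145, 151, 143, 110, 80] 
    now [231, 233, 192, 141, 144, 197, 191, 189, 219, 199, 150, 80, 53, 58, 58, 58, 57, 84, 115, 111, 92, 94, 87, 82]
26 [[306.6, 212.4]]
20 [[306.0, 209.8]]
15 [[305.6, 207.4]]
10 [[305.3, 204.8]]
5 [[305.2, 202.1]]
0 [[305.2, 199.2]]
```

Call:
send_rows(
  rows=[
    {"tx": 0.15,"ty": 0,"tz": 0,"spin": 0,"grip": 0},
    {"tx": 0.2,"ty": 0,"tz": -0.2,"spin": 0,"grip": 0},
    {"tx": 0.2,"ty": 0,"tz": -0.3,"spin": 0,"grip": 0},
    {"tx": 0.2,"ty": 0,"tz": -0.3,"spin": 0,"grip": 0},
  ],
)

```text
time: 9.0
eef_pos: [537.3, -108.0, 100.0]
ee_rot: [-3.085, -0.591, 0.012]
wrist_force: [-10.0, -4.2, 0.8]
grip_width: 0.5
gripper_force: 5.8
```

Run:
```python
from h import *
rel([510.2,-118.4,150],-68.7)
orange("scene",(270,345,165,225));corner((308,))
```

```text
t 9.0 tcp [ 537.3 -108.   100. ] yang -68.31 z [-0.008 -0.001 -1.   ] F [-10.   -4.2   0.8] w 0.5103493399473203 gf 5.787801048718393
cm [-2.94 -0.05 -4.98] spin 0.007
scene orange [297.83 202.24] [295, 198, 6, 9, 29]
308 old [106, 113, 129, 121, 124, 128, 124, 159, 202, 213, 209, 210, 182, 187, 211, 217, 179, 140, 143, 148, 151, 119, 85, 83] 
    now [199, 168, 146, 141, 192, 190, 186, 217, 177, 118, 78, 54, 56, 60, 59, 58, 46, 128, 157, 151, 153, 122, 88, 81]
```

θ is now about 10° with the hook well above the edge and the tab at its stop. I'll ease the tab out so the hook comes to rest on top of the edge.

Call:
send_rows(
  rows=[
    {"tx": -0.2,"ty": 0,"tz": 0,"spin": 0,"grip": 0},
    {"tx": -0.4,"ty": 0,"tz": 0,"spin": 0,"grip": 0},
    {"tx": -0.6,"ty": 0,"tz": 0,"spin": 0,"grip": 0},
    {"tx": -0.6,"ty": 0,"tz": 0,"spin": 0,"grip": 0},
  ],
)

```text
time: 9.43
eef_pos: [533.5, -109.7, 100.4]
ee_rot: [-3.085, -0.59, 0.005]
wrist_force: [-5.5, -2.1, 0.4]
grip_width: 0.5
gripper_force: 2.5
```

Run:
```python
from h import *
orange("scene",(270,345,165,225));corner((308,))
```

```text
scene orange [297.12 202.82] [294, 198, 6, 9, 33]
308 old [106, 113, 129, 121, 124, 128, 124, 159, 202, 213, 209, 210, 182, 187, 211, 217, 179, 140, 143, 148, 151, 119, 85, 83] 
    now [237, 192, 136, 125, 208, 219, 200, 215, 176, 85, 60, 57, 59, 57, 63, 56, 48, 131, 155, 150, 152, 119, 83, 79]
```

Call:
send_rows(
  rows=[
    {"tx": -0.1,"ty": 0,"tz": 0.2,"spin": 0,"grip": 0},
    {"tx": -0.15,"ty": 0,"tz": 0.4,"spin": 0,"grip": 0},
    {"tx": -0.2,"ty": 0,"tz": 0.6,"spin": 0,"grip": 0},
    {"tx": -0.2,"ty": 0,"tz": 0.7,"spin": 0,"grip": 0},
    {"tx": -0.2,"ty": 0,"tz": 0.7,"spin": 0,"grip": 0},
  ],
)

```text
time: 9.95
eef_pos: [532.4, -110.2, 93.3]
ee_rot: [-3.085, -0.59, 0.004]
wrist_force: [-4.6, -1.7, 0.7]
grip_width: 0.1
gripper_force: 2.5
```

Run:
```python
from h import *
rel([510.2,-118.4,150],-68.7)
orange("scene",(270,345,165,225));corner((308,))
```

```text
t 9.95 tcp [ 532.4 -110.2   93.3] yang -68.34 z [-0.002  0.    -1.   ] F [-4.6 -1.7  0.7] w 0.09156731630272595 gf 2.5194596545770764
cm [-2.38 -0.07 -5.67] spin 0.006
scene orange [297.42 205.31] [295, 201, 6, 8, 26]
308 old [106, 113, 129, 121, 124, 128, 124, 159, 202, 213, 209, 210, 182, 187, 211, 217, 179, 140, 143, 148, 151, 119, 85, 83] 
    now [230, 232, 233, 226, 178, 144, 144, 197, 220, 217, 174, 93, 70, 54, 61, 60, 49, 128, 152, 149, 155, 122, 84, 85]
```

Call:
send_rows(
  rows=[
    {"tx": -0.3,"ty": 0,"tz": 0,"spin": 0,"grip": 0},
    {"tx": -0.5,"ty": 0,"tz": 0,"spin": 0,"grip": 0},
    {"tx": -0.8,"ty": 0,"tz": 0,"spin": 0,"grip": 0},
    {"tx": -1.5,"ty": 0,"tz": 0,"spin": 0,"grip": 0},
    {"tx": -2.5,"ty": 0,"tz": 0,"spin": 0,"grip": 0},
  ],
)

```text
time: 10.47
eef_pos: [510.9, -119.9, 94.0]
ee_rot: [3.085, 0.591, 0.003]
wrist_force: [0.8, -0.9, -0.2]
grip_width: 0.6
gripper_force: 0.0
```

Run:
```python
from h import *
rel([510.2,-118.4,150],21.4)
orange("scene",(270,345,165,225));corner((308,))
P=cov(21.4).apply([47,0,4.5])+[585.6,-88.9,79]
for th in(26,20,17,15,13,10):
  print(th,proj("scene",cov(21.4,th).apply(np.array([[-42.5,0,22]])-[47,0,4.5])+P).round(1).tolist())
```

```text
t 10.4667 tcp [ 510.9 -119.9   94. ] yang -68.32 z [ 0.002 -0.001 -1.   ] F [ 0.8 -0.9 -0.2] w 0.5779110037265793 gf 0.0
cm [-0.01 -0.16 -5.6 ] spin -1.566
scene orange [297.05 206.11] [293, 198, 7, 13, 37]
308 old [106, 113, 129, 121, 124, 128, 124, 159, 202, 213, 209, 210, 182, 187, 211, 217, 179, 140, 143, 148, 151, 119, 85, 83] 
    now [234, 233, 227, 227, 225, 227, 228, 220, 224, 230, 238, 191, 90, 68, 55, 58, 54, 81, 112, 116, 115, 98, 86, 84]
26 [[295.8, 205.5]]
20 [[295.4, 202.4]]
17 [[295.3, 200.8]]
15 [[295.2, 199.7]]
13 [[295.2, 198.6]]
10 [[295.1, 196.9]]
```

The cover is propped on its hook, tilted about 15.5°. I'll spin back and pinch rib and tab from above, now with about 8 mm of tab overlap.

Call:
send_rows(
  rows=[
    {"tx": 0,"ty": 0,"tz": -2.5,"spin": 0,"grip": 0},
    {"tx": 0,"ty": 0,"tz": -5,"spin": -0.12,"grip": 10},
    {"tx": 2,"ty": 0,"tz": -5,"spin": -1.566,"grip": 67},
    {"tx": 4.9,"ty": -0.15,"tz": -5,"spin": -1.566,"grip": 67},
    {"tx": 4.9,"ty": -0.15,"tz": -5,"spin": -1.566,"grip": 67},
    {"tx": 4.9,"ty": -0.15,"tz": -5,"spin": -1.566,"grip": 67},
    {"tx": 4.9,"ty": -0.15,"tz": -5,"spin": -1.566,"grip": 67},
    {"tx": 4.9,"ty": -0.15,"tz": -5,"spin": -1.566,"grip": 67},
    {"tx": 4.9,"ty": -0.15,"tz": -5,"spin": -1.566,"grip": 67},
    {"tx": 4.9,"ty": -0.15,"tz": -5,"spin": -1.566,"grip": 67},
  ],
)

```text
time: 11.4
eef_pos: [555.5, -100.2, 143.7]
ee_rot: [2.294, 2.145, 0.001]
wrist_force: [-0.6, -0.2, -0.0]
grip_width: 55.8
gripper_force: 0.0
```

Call:
send_rows(
  rows=[
    {"tx": 0,"ty": 0,"tz": 0,"spin": -0.6,"grip": 67},
    {"tx": 0,"ty": 0,"tz": 0,"spin": -0.6,"grip": 67},
    {"tx": 0,"ty": 0,"tz": 0,"spin": -0.6,"grip": 67},
    {"tx": 0,"ty": 0,"tz": 0,"spin": -0.6,"grip": 67},
  ],
)

```text
time: 11.73
eef_pos: [555.6, -100.2, 143.8]
ee_rot: [1.692, 2.646, 0.001]
wrist_force: [-0.2, -1.1, 0.6]
grip_width: 62.6
gripper_force: 0.0
```

Run:
```python
from h import *
rel([555.8,-100.6,95.1],21.4)
orange("scene",(270,345,165,225));corner((311,))
```

```text
t 11.7333 tcp [ 555.6 -100.2  143.8] yang 24.8 z [ 0.001  0.    -1.   ] F [-0.2 -1.1  0.6] w 62.60160078900768 gf 0.0
cm [-0.04  0.    4.87] spin 0.059
scene orange [295.89 199.89] [293, 197, 7, 7, 27]
311 old [95, 89, 106, 182, 216, 213, 214, 211, 211, 211, 209, 202, 207, 196, 198, 220, 224, 178, 133, 145, 151, 143, 110, 80] 
    now [220, 211, 207, 211, 212, 209, 195, 218, 208, 191, 217, 213, 166, 88, 62, 54, 57, 75, 130, 150, 151, 144, 105, 79]
```

Call:
send_rows(
  rows=[
    {"tx": 0,"ty": 0,"tz": 1.5,"spin": 0.059,"grip": 67},
    {"tx": 0,"ty": 0,"tz": 3,"spin": 0.059,"grip": 67},
    {"tx": 0,"ty": 0,"tz": 4,"spin": 0.059,"grip": 67},
    {"tx": 0,"ty": 0,"tz": 4.6,"spin": 0.059,"grip": 67},
    {"tx": 0,"ty": 0,"tz": 4.6,"spin": 0.059,"grip": 67},
    {"tx": 0,"ty": 0,"tz": 4.6,"spin": 0.059,"grip": 67},
  ],
)

```text
time: 12.33
eef_pos: [555.5, -100.1, 97.6]
ee_rot: [-1.779, -2.589, 0.0]
wrist_force: [0.3, -0.3, 0.8]
grip_width: 62.3
gripper_force: 0.0
```

Call:
send_rows(
  rows=[
    {"tx": 0,"ty": 0,"tz": 0.1,"spin": 0,"grip": 54},
    {"tx": 0,"ty": 0,"tz": 0.1,"spin": 0,"grip": 54},
    {"tx": 0,"ty": 0,"tz": 0.1,"spin": 0,"grip": 54},
  ],
)

```text
time: 12.58
eef_pos: [555.9, -100.2, 97.3]
ee_rot: [1.777, 2.589, 0.0]
wrist_force: [0.2, -0.8, -0.2]
grip_width: 50.7
gripper_force: 0.0
```

Call:
send_rows(
  rows=[
    {"tx": 0,"ty": 0,"tz": 0.15,"spin": 0,"grip": 51},
    {"tx": 0,"ty": 0.05,"tz": 0.2,"spin": 0,"grip": 49},
    {"tx": 0,"ty": 0.1,"tz": 0.2,"spin": 0,"grip": 47},
    {"tx": 0,"ty": 0.2,"tz": 0.2,"spin": 0,"grip": 45},
    {"tx": 0,"ty": 0.25,"tz": 0.2,"spin": 0,"grip": 43},
  ],
  grip_force=22,
)

```text
time: 13.0
eef_pos: [556.7, -99.6, 94.9]
ee_rot: [-1.776, -2.589, 0.003]
wrist_force: [-6.5, -3.1, 7.3]
grip_width: 41.3
gripper_force: 9.5
```

Run:
```python
from h import *
rel([555.8,-100.6,95.1],21.4)
orange("scene",(270,345,165,225));corner((311,))
```

```text
t 13.0 tcp [556.7 -99.6  94.9] yang 21.11 z [-0.002 -0.001 -1.   ] F [-6.5 -3.1  7.3] w 41.28817358205548 gf 9.450319739989936
cm [-0.06 -0.12 -0.02] spin -0.005
scene orange [296.4 208.6] [294, 206, 6, 5, 15]
311 old [95, 89, 106, 182, 216, 213, 214, 211, 211, 211, 209, 202, 207, 196, 198, 220, 224, 178, 133, 145, 151, 143, 110, 80] 
    now [173, 220, 210, 211, 210, 208, 200, 191, 205, 181, 197, 215, 192, 141, 71, 57, 54, 59, 130, 153, 150, 142, 104, 77]
```

Call:
send_rows(
  rows=[
    {"tx": 0,"ty": 0,"tz": 0,"spin": 0,"grip": 41},
    {"tx": 0,"ty": 0,"tz": 0,"spin": 0,"grip": 38},
    {"tx": 0,"ty": 0,"tz": 0,"spin": 0,"grip": 35},
    {"tx": 0,"ty": 0,"tz": 0,"spin": 0,"grip": 35},
  ],
)

```text
time: 13.43
eef_pos: [556.2, -99.8, 95.2]
ee_rot: [-1.776, -2.589, 0.004]
wrist_force: [-6.9, -2.2, 8.5]
grip_width: 36.7
gripper_force: 20.9
```

Run:
```python
from h import *
rel([555.8,-100.6,95.1],21.4)
orange("scene",(270,345,165,225));corner((311,))
```

```text
t 13.4333 tcp [556.2 -99.8  95.2] yang 21.11 z [-0.003 -0.001 -1.   ] F [-6.9 -2.2  8.5] w 36.70026629948885 gf 20.865021217614412
cm [-0.05 -0.07  0.01] spin -0.005
scene orange [296.64 203.14] [294, 201, 6, 5, 14]
311 old [95, 89, 106, 182, 216, 213, 214, 211, 211, 211, 209, 202, 207, 196, 198, 220, 224, 178, 133, 145, 151, 143, 110, 80] 
    now [100, 184, 220, 208, 211, 211, 201, 194, 203, 212, 201, 195, 187, 139, 80, 53, 55, 67, 132, 155, 149, 144, 105, 80]
```

Call:
send_rows(
  rows=[
    {"tx": 0,"ty": -0.05,"tz": -0.2,"spin": 0,"grip": 33},
    {"tx": 0,"ty": -0.1,"tz": -0.4,"spin": 0,"grip": 33},
    {"tx": 0,"ty": -0.1,"tz": -0.6,"spin": 0,"grip": 33},
    {"tx": 0,"ty": -0.1,"tz": -0.6,"spin": 0,"grip": 33},
  ],
)

```text
time: 13.87
eef_pos: [556.7, -99.4, 100.5]
ee_rot: [-1.777, -2.59, -0.0]
wrist_force: [-0.9, 0.7, -2.5]
grip_width: 36.6
gripper_force: 20.7
```

Run:
```python
from h import *
rel([555.8,-100.6,95.1],21.4)
orange("scene",(270,345,165,225));corner((308,311,))
```

```text
t 13.8667 tcp [556.7 -99.4 100.5] yang 21.09 z [-0.  0. -1.] F [-0.9  0.7 -2.5] w 36.62875159760312 gf 20.706749595701694
cm [-0.08 -0.13  0.54] spin -0.005
scene orange [297.1  205.52] [294, 201, 6, 8, 21]
308 old [106, 113, 129, 121, 124, 128, 124, 159, 202, 213, 209, 210, 182, 187, 211, 217, 179, 140, 143, 148, 151, 119, 85, 83] 
    now [191, 185, 182, 196, 209, 208, 206, 195, 204, 214, 223, 173, 86, 63, 52, 63, 58, 82, 91, 131, 158, 125, 77, 82]
311 old [95, 89, 106, 182, 216, 213, 214, 211, 211, 211, 209, 202, 207, 196, 198, 220, 224, 178, 133, 145, 151, 143, 110, 80] 
    now [220, 208, 209, 206, 207, 194, 191, 211, 190, 199, 192, 142, 89, 66, 55, 60, 56, 63, 127, 151, 151, 140, 106, 78]
```

The grip holds at 36.6 mm and the cover rises with the tool. Lift a little more, then draw the tongues out.

Call:
send_rows(
  rows=[
    {"tx": 0,"ty": -0.05,"tz": -0.2,"spin": 0,"grip": 33},
    {"tx": 0,"ty": -0.1,"tz": -0.4,"spin": 0,"grip": 33},
    {"tx": 0,"ty": -0.4,"tz": -0.4,"spin": 0,"grip": 33},
    {"tx": 0,"ty": -0.7,"tz": -0.35,"spin": 0,"grip": 33},
    {"tx": 0,"ty": -1.0,"tz": -0.3,"spin": 0,"grip": 33},
    {"tx": 0,"ty": -1.3,"tz": -0.25,"spin": 0,"grip": 33},
    {"tx": 0,"ty": -1.3,"tz": -0.25,"spin": 0,"grip": 33},
  ],
)

```text
time: 14.55
eef_pos: [543.8, -104.5, 103.1]
ee_rot: [-1.778, -2.589, 0.001]
wrist_force: [0.4, 0.6, -2.5]
grip_width: 35.9
gripper_force: 21.2
```

Run:
```python
from h import *
rel([555.8,-100.6,95.1],21.4)
orange("scene",(270,345,165,225));corner((305,308))
```

```text
t 14.55 tcp [ 543.8 -104.5  103.1] yang 21.06 z [-0.001  0.    -1.   ] F [ 0.4  0.6 -2.5] w 35.906273810542444 gf 21.22992835007608
cm [-0.07  1.26  0.8 ] spin -0.006
scene orange [293.95 205.05] [291, 201, 7, 9, 40]
305 old [59, 54, 53, 51, 109, 135, 132, 126, 128, 164, 199, 212, 188, 173, 185, 197, 173, 143, 146, 154, 131, 94, 78, 82] 
    now [97, 167, 195, 150, 101, 177, 219, 209, 213, 198, 195, 218, 184, 121, 76, 52, 79, 96, 102, 100, 97, 86, 85, 83]
308 old [106, 113, 129, 121, 124, 128, 124, 159, 202, 213, 209, 210, 182, 187, 211, 217, 179, 140, 143, 148, 151, 119, 85, 83] 
    now [59, 173, 215, 209, 207, 206, 213, 189, 198, 201, 214, 224, 201, 141, 78, 53, 59, 83, 100, 122, 139, 110, 85, 81]
```

Call:
send_rows(
  rows=[
    {"tx": 0,"ty": -0.2,"tz": -0.4,"spin": 0,"grip": 33},
    {"tx": 0,"ty": -0.2,"tz": -1,"spin": 0,"grip": 33},
    {"tx": 0,"ty": -0.2,"tz": -2,"spin": 0,"grip": 33},
    {"tx": 0,"ty": -0.2,"tz": -4,"spin": 0,"grip": 33},
    {"tx": 0,"ty": -0.2,"tz": -6,"spin": 0,"grip": 33},
    {"tx": 0,"ty": -0.2,"tz": -6,"spin": 0,"grip": 33},
    {"tx": 0,"ty": -0.2,"tz": -6,"spin": 0,"grip": 33},
  ],
)

```text
time: 15.23
eef_pos: [544.0, -105.3, 164.8]
ee_rot: [1.775, 2.587, 0.001]
wrist_force: [-0.1, -0.5, -2.6]
grip_width: 35.6
gripper_force: 21.2
```

Run:
```python
from h import *
rel([509,-292.3,170],6)
s=robot.sense();print(s["ft_torque"])
orange("scene",(250,345,150,225));orange("top",(255,300,160,220))
im=robot.grab_frame("scene");cv2.imwrite("pics/x1.png",im)
# cover outline: bright low-sat blob in scene near gripper
p=s["eef_pos"]
for tilt in(0,10,20):
  C=cov(21.1,tilt);o=p-C.apply([-20.5,0,9])
  print(tilt,proj("scene",C.apply([[-45,-42,6],[45,-42,6],[-45,42,6],[-42,-5,20]])+o).round(1).tolist())
g=cv2.cvtColor(im,cv2.COLOR_BGR2HSV);m=((g[...,2]>150)&(g[...,1]<60)).astype("uint8")
for r in range(166,206,2): print(r,"".join("#" if v else "." for v in m[r,255:345]))
```

```text
t 15.2333 tcp [ 544.  -105.3  164.8] yang 21.09 z [ 0.004 -0.001 -1.   ] F [-0.1 -0.5 -2.6] w 35.56615006211267 gf 21.225297655910254
cm [-16.19  -9.99  -0.5 ] spin 0.263
[-0.10020685 -0.03913392 -0.00427375]
scene orange [293.82 182.41] [291, 177, 7, 11, 44]
top no orange
0 [[307.3, 181.6], [322.8, 168.8], [276.3, 175.7], [294.0, 173.1]]
10 [[307.5, 183.1], [322.8, 164.6], [276.5, 177.1], [293.7, 174.9]]
20 [[307.7, 184.4], [322.4, 160.8], [276.9, 178.4], [293.5, 176.6]]
166 ########################..........................#...##############################..####
168 ########################..................................#..##########################...
170 #######################......................................#.###.#######################
172 #######################.......##..........................##.#############################
174 ######################......###........................##..####.##########################
176 ######################.....##..#..................#####################################...
178 #####################....###..####...............
[... 576 characters left out ...]
...............##..................
192 ##############..##......#########....................................##...................
194 ..##########..####......########.....................................#....................
196 ..########....###......########..............................................##...........
198 ...............##.....########................................................###.........
200 .##########..##.......#######....................................................####.....
202 ##########.#####.....#######........................................................###...
204 #########.#################............................................................###
```

Run:
```python
import cv2
g=cv2.cvtColor(cv2.imread("pics/x1.png"),cv2.COLOR_BGR2GRAY)
print("     "+" ".join(f"{c:3d}" for c in range(296,332)))
for r in range(160,194): print(r,":"," ".join(f"{v:3d}" for v in g[r,296:332]))
```

```text
296 297 298 299 300 301 302 303 304 305 306 307 308 309 310 311 312 313 314 315 316 317 318 319 320 321 322 323 324 325 326 327 328 329 330 331
160 :  66  61  51  51  47  48 100 108 125  94  36  17 200 235 226 226 223 223 226 224 223 223 225 223 224 223 225 227 228 231 237 220 106 119 169 227
161 :  57  61  52  54  58  51  95 107 131  94  23 151 228 231 225 226 226 225 225 222 223 223 224 226 224 223 226 224 225 227 229 234 213 184 112 124
162 :  51  60  49  53  54  48  97 105 122  84 147 232 234 227 226 223 224 225 225 224 227 225 225 224 224 224 224 224 225 225 227 227 232 238 220 115
163 : 110  49  55  51  54  43  96 103 117 172 230 237 229 228 225 226 226 225 223 225 224 223 224 225 222 223 226 224 224 225 224 226 228 229 238 221
164 : 121  57  48  57  58  46  96 101 114 216 241 236 233 231 229 229 228 225 227 226 223 224 225 226 223 225 226 225 226 224 226 228 225 229 231 233
165 : 101  56  58  53  52  48  94 107 108 210 209 194 195 203 231 228 231 231 224 224 228 227 227 226 226 225 226 226 226 226 227 227 227 229 229 230
166 :  82  51  56  53  55  51 102 109  92 159 138 105 11
[... 3443 characters left out ...]
  69  57  56  57  56  56  60  56  56  59  56  50  56  60  55  61  60  56 137 177 135  80  82  78 157
190 :  54  54  55  53  53  54  56  56  58  58  54  53  58  53  54  52  52  53  57  55  51  59  57  58  51  57  54  48  86 162 164 108  78  78  75 131
191 :  53  57  57  57  59  52  57  57  60  53  57  55  56  54  56  53  56  53  58  57  59  53  52  55  54  50  55  57 130 169 137  77  82  83  75 140
192 :  57  60  55  61  64  56  57  55  57  58  55  57  54  54  61  58  58  57  60  62  60  57  58  55  57  53  61  92 156 164 107  79  83  82  81 120
193 :  56  60  62  67  67  66  61  62  62  63  61  60  55  56  61  61  56  64  58  65  63  61  58  59  59  63  54 134 176 133  84  83  77  79  83  85
```

Code on the edge pixels shows the cover hanging securely, with its tab edge about 10° low. Now carry it to the tray.

Call:
send_rows(
  rows=[
    {"tx": -0.8,"ty": -0.6,"tz": 0,"spin": 0.02,"grip": 33},
    {"tx": -2.5,"ty": -1.9,"tz": 0,"spin": 0.05,"grip": 33},
    {"tx": -4.7,"ty": -3.6,"tz": 0,"spin": 0.09,"grip": 33},
    {"tx": -7.0,"ty": -5.4,"tz": 0,"spin": 0.13,"grip": 33},
    {"tx": -9.4,"ty": -7.2,"tz": 0,"spin": 0.17,"grip": 33},
    {"tx": -11.7,"ty": -9.0,"tz": 0,"spin": 0.21,"grip": 33},
    {"tx": -13.8,"ty": -10.6,"tz": 0,"spin": 0.24,"grip": 33},
    {"tx": -15.2,"ty": -11.7,"tz": 0,"spin": 0.263,"grip": 33},
    {"tx": -15.6,"ty": -12.0,"tz": 0,"spin": 0.263,"grip": 33},
    {"tx": -15.6,"ty": -12.0,"tz": 0,"spin": 0.263,"grip": 33},
  ],
)

```text
time: 16.22
eef_pos: [485.9, -295.2, 162.2]
ee_rot: [-2.104, -2.331, 0.0]
wrist_force: [-0.4, 1.1, -1.7]
grip_width: 35.6
gripper_force: 21.2
```

Call:
send_rows(
  rows=[
    {"tx": 0,"ty": 0,"tz": 1.5,"spin": 0,"grip": 33},
    {"tx": 0,"ty": 0,"tz": 4,"spin": 0,"grip": 33},
    {"tx": 0,"ty": 0,"tz": 7,"spin": 0,"grip": 33},
    {"tx": 0,"ty": 0,"tz": 9.5,"spin": 0,"grip": 33},
    {"tx": 0,"ty": 0,"tz": 11,"spin": 0,"grip": 33},
    {"tx": 0,"ty": 0,"tz": 11.5,"spin": 0,"grip": 33},
    {"tx": 0,"ty": 0,"tz": 11.5,"spin": 0,"grip": 33},
  ],
)

```text
time: 16.8
eef_pos: [486.3, -291.7, 46.5]
ee_rot: [-2.098, -2.333, -0.0]
wrist_force: [0.5, -0.0, -1.6]
grip_width: 35.7
gripper_force: 21.2
```

Run:
```python
from h import *
rel([488,-294.5,34],6)
im=robot.grab_frame("top")
hsv=cv2.cvtColor(im,cv2.COLOR_BGR2HSV)[165:240,320:390]
b=cv2.inRange(hsv,(100,120,60),(125,255,255));w=((hsv[...,2]>150)&(hsv[...,1]<70));o=cv2.inRange(hsv,(2,140,60),(18,255,255))
for r in range(0,75,3): print(165+r,"".join("b" if b[r,c] else "o" if o[r,c] else "w" if w[r,c] else "." for c in range(70)))
```

```text
t 16.8 tcp [ 486.3 -291.7   46.5] yang 6.09 z [-0.003  0.003 -1.   ] F [ 0.5 -0.  -1.6] w 35.67323184257668 gf 21.23383783735335
cm [-0.3   0.14  1.25] spin 0.002
165 wwwwwwwwwwwwwwwwwwwwwww...............................................
168 wwwwwwwwwwwwwwwwwwwwww................................................
171 wwwwwwwwwwwwwwwwwwwww.................................................
174 wwwwwwwww............bb...............................................
177 wwwww..bbbbbbbbbbbbbbbbbb.............................................
180 wwwww..bbbbbbbbbb.....................................................
183 w..ww...bbbbbb........................................................
186 ........bbbbb......www................................................
189 ........bbbbb.........................................................
192 .........bbbbb........................................................
195 .........bbbbb........................................................
198 .........bbbbb........................................................
201 ..........bb.....................
[... 237 characters left out ...]
.........................
213 ......................................................................
216 ......................................................................
219 .............bbb..............................................ww......
222 ............bbbbbbbbbbbbbbb..................................wwwwwww..
225 ...............bbbbbbbbbbbb......................bb..........wwwwwwwww
228 ...................bbbbbbbbbb..........bbbbbbb..bbbbbb......wwwwwwwww.
231 .......................bbbbbbbb..........wwwwwwwwwwwww.....wwwwwww....
234 ..........................wwww...........ww...........................
237 ......................................................................
```

Call:
send_rows(
  rows=[
    {"tx": -0.1,"ty": 0.1,"tz": 0.5,"spin": 0,"grip": 33},
    {"tx": -0.2,"ty": 0.1,"tz": 0.9,"spin": 0,"grip": 33},
    {"tx": -0.2,"ty": 0.1,"tz": 0.9,"spin": 0,"grip": 33},
    {"tx": -0.2,"ty": 0.1,"tz": 0.9,"spin": 0,"grip": 33},
  ],
)

```text
time: 17.18
eef_pos: [488.4, -295.8, 39.5]
ee_rot: [2.101, 2.334, 0.0]
wrist_force: [0.9, 0.0, -1.0]
grip_width: 35.9
gripper_force: 21.2
```

Call:
send_rows(
  rows=[
    {"tx": 0,"ty": 0,"tz": 0.15,"spin": 0,"grip": 33},
    {"tx": 0,"ty": 0,"tz": 0.3,"spin": 0,"grip": 33},
    {"tx": 0,"ty": 0,"tz": 0.3,"spin": 0,"grip": 33},
  ],
)

```text
time: 17.43
eef_pos: [488.6, -296.1, 36.9]
ee_rot: [2.101, 2.334, -0.0]
wrist_force: [0.2, 0.6, 2.3]
grip_width: 36.1
gripper_force: 21.2
```

Call:
send_rows(
  rows=[
    {"tx": 0,"ty": 0,"tz": 0.15,"spin": 0,"grip": 33},
    {"tx": 0,"ty": 0,"tz": 0.3,"spin": 0,"grip": 33},
    {"tx": 0,"ty": 0,"tz": 0.3,"spin": 0,"grip": 33},
  ],
)

```text
time: 17.68
eef_pos: [490.3, -296.7, 35.1]
ee_rot: [2.099, 2.331, 0.002]
wrist_force: [2.2, 0.9, 8.1]
grip_width: 35.5
gripper_force: 21.6
```

Contact with the tray floor. I'll ease the grip force so the cover can level as it goes down.

Call:
send_rows(
  rows=[
    {"tx": 0,"ty": 0,"tz": 0,"spin": 0,"grip": 33},
    {"tx": 0,"ty": 0,"tz": 0.15,"spin": 0,"grip": 33},
    {"tx": 0,"ty": 0,"tz": 0.3,"spin": 0,"grip": 33},
    {"tx": 0,"ty": 0,"tz": 0.3,"spin": 0,"grip": 33},
  ],
  grip_force=10,
)

```text
time: 18.02
eef_pos: [490.5, -296.7, 31.7]
ee_rot: [2.099, 2.331, 0.002]
wrist_force: [4.8, -0.6, 5.6]
grip_width: 35.2
gripper_force: 10.0
```

Call:
send_rows(
  rows=[
    {"tx": 0,"ty": 0,"tz": 0.15,"spin": 0,"grip": 33},
    {"tx": 0,"ty": 0,"tz": 0.3,"spin": 0,"grip": 33},
    {"tx": 0,"ty": 0,"tz": 0.3,"spin": 0,"grip": 33},
  ],
)

```text
time: 18.27
eef_pos: [490.5, -296.8, 29.2]
ee_rot: [2.098, 2.33, 0.002]
wrist_force: [3.7, 1.6, 9.3]
grip_width: 34.8
gripper_force: 10.0
```

Run:
```python
from h import *
rel([488,-294.5,34],6)
p=robot.sense()["eef_pos"]
for t in(0,6):
  C=cov(6,t);o=p+C.apply([20.5,0,-15])
  print(t,proj("scene",C.apply([[-45,-42,6],[45,-42,6]])+o).round(1).tolist())
im=robot.grab_frame("scene");hsv=cv2.cvtColor(im,cv2.COLOR_BGR2HSV)
w=(hsv[...,2]>110)&(hsv[...,1]<70);b=cv2.inRange(hsv,(100,120,30),(125,255,255));o=cv2.inRange(hsv,(2,140,60),(18,255,255))
for r in range(232,292,1): print(r,"".join("b" if b[r,c] else "o" if o[r,c] else "w" if w[r,c] else "." for c in range(295,390)))
```

```text
t 18.2667 tcp [ 490.5 -296.8   29.2] yang 6.0 z [ 0.005 -0.003 -1.   ] F [3.7 1.6 9.3] w 34.77253313259153 gf 10.002469271421432
cm [ 0.26 -0.22 -0.49] spin 0.0
0 [[344.4, 274.8], [368.2, 258.3]]
6 [[344.7, 275.6], [368.5, 255.6]]
232 .....w...wwwwwwwwwwww..........ww...................w.wwwwwwwwwwwwwwwwwwwwwwwwwwwwwwoo..ooooooo
233 www..ww.wwwwwwwwwwwwwwwww....wwww..................w..wwwwwwwwwwwwwwwwwwwwwwwwwwwwww.oooooooooo
234 wwwwwwwwwwwwwwwwwwwwwwwwww...wwww..w...............w..wwwwwwwwwwwwwwwwwwwwwwwwwwwwwwwoooooooooo
235 wwwwww.wwwwwwwwwwwwwwwwwwwwwwwww...................w..wwwwwwwwwwwwwwwwwwwwwwwwwwwwwww.o.o....ww
236 wwwwwwww.wwwwwwwwwwwwwwwwwwwwwwww..................ww.wwwwwwwwwwwwwwwwwwwwwwwwww.wwwwwwwwwwwwww
237 wwwwwwwwwwwwwwwwwwwwwwwwwwwwwwww.....ww.wwwww......ww.wwwwwwwwwwwwwwwwwwwwwwwwww.wwwwwwwwwwwwww
238 wwwwwwwwwwww.wwwwwwwwwwwww..wwww...wwww.wwwww......ww.wwwwwwwwwwwwwwwwwwwwwwwww..wwwwwwwwwwwwww
239 wwwwwwwwwwwwwww.wwwwwwwwww...wwwwwwwww..wwwww......w..wwwwwwwwwwwwwwwwwwwwwwwwww.wwwwwwwwwwwwww
240 wwwwwwwwwwwwwwwwww.wwwwwww....wwwwwwww..wwwww......ww.wwwwwwwwwww
[... 4430 characters left out ...]

285 wwwwwwwwwwwwwwwwwwwwwwwwwwwwwwwwwwww..........bbb.....bwwwwwwwwwwwwwwwwwwwwwwwwwwwwwwwwwww.....
286 wwwwwwwwwwwwwwwwwwwwwwwwwwwwwwwwwwwwwww........b......wwwwwwwwwwwwwwwwwwwwwwwwwwwwwwwwwww......
287 wwwwwwwwwwwwwwwwwwwwwwwwwwwwwwwwwwwwwwwwwbb........b.wwwwwwwwwwwwwwwwwwwwwwwwwwwwwwwwww........
288 wwwwwwwwwwwwwwwwwwwwwwwwwwwwwwwwwwwwwwwwwww.b......wwwwwwwwwwwwwwwwwwwwwwwwwwwwwwwwwww.........
289 wwwwwwwwwwwwwwwwwwwwwwwwwwwwwwwwwwwwwwwwwwwww..b...wwwwwwwwwwwwwwwwwwwwwwwwwwwwwwwwww..........
290 wwwwwwwwwwwwwwwwwwwwwwwwwwwwwwwwwwwwwwwwwwwwwwwb.wwwwwwwwwwwwwwwwwwwwwwwwwwwwwwwwwww...........
291 wwwwwwwwwwwwwwwwwwwwwwwwwwwwwwwwwwwwwwwwwwwwwwwwwwwwwwwwwwwwwwwwwwwwwwwwwwwwwwwwwww............
```

The plate corners match a level cover in the tray. Open gently and withdraw.

Call:
send_rows(
  rows=[
    {"tx": 0,"ty": 0,"tz": -0.1,"spin": 0,"grip": 37},
    {"tx": 0,"ty": -0.1,"tz": -0.1,"spin": 0,"grip": 40},
    {"tx": 0,"ty": -0.2,"tz": -0.1,"spin": 0,"grip": 44},
    {"tx": 0,"ty": -0.3,"tz": -0.1,"spin": 0,"grip": 48},
    {"tx": 0,"ty": -0.3,"tz": -0.1,"spin": 0,"grip": 54},
    {"tx": 0,"ty": -0.3,"tz": -0.1,"spin": 0,"grip": 60},
    {"tx": 0,"ty": -0.3,"tz": -0.1,"spin": 0,"grip": 62},
  ],
)

```text
time: 18.9
eef_pos: [484.5, -295.4, 27.5]
ee_rot: [-2.101, -2.333, 0.0]
wrist_force: [-0.6, 0.0, -0.5]
grip_width: 55.7
gripper_force: 0.0
```

Call:
send_rows(
  rows=[
    {"tx": 0,"ty": 0,"tz": -0.5,"spin": 0,"grip": 62},
    {"tx": 0,"ty": 0,"tz": -2,"spin": 0,"grip": 62},
    {"tx": 0,"ty": 0,"tz": -5,"spin": 0,"grip": 62},
    {"tx": 0,"ty": 0,"tz": -9,"spin": 0,"grip": 62},
    {"tx": 0,"ty": 0,"tz": -13,"spin": 0,"grip": 62},
    {"tx": 0,"ty": -6,"tz": -16,"spin": 0,"grip": 62},
    {"tx": 0,"ty": -12,"tz": -16,"spin": 0,"grip": 62},
    {"tx": 0,"ty": -12,"tz": -16,"spin": 0,"grip": 62},
    {"tx": 0,"ty": -12,"tz": -16,"spin": 0,"grip": 62},
  ],
)

```text
time: 19.65
eef_pos: [360.7, -308.5, 189.5]
ee_rot: [-2.104, -2.332, 0.004]
wrist_force: [-0.0, -0.1, -0.3]
grip_width: 57.7
gripper_force: 0.0
```

Run:
```python
from h import *
rel([488,-294.5,34],6)
L=np.array([[-45,-42,6],[45,-42,6],[45,42,6],[-45,42,6]])
C=cov(6,0);o=np.array([511,-294.6,14])
print(proj("scene",C.apply(L)+o).round(1).tolist(),proj("top",C.apply(L)+o).round(1).tolist())
for n,(x0,x1,y0,y1) in dict(scene=(298,385,240,285),top=(320,390,168,238)).items():
  im=robot.grab_frame(n);hsv=cv2.cvtColor(im,cv2.COLOR_BGR2HSV)
  w=(hsv[...,2]>110)&(hsv[...,1]<70);b=cv2.inRange(hsv,(100,120,30),(125,255,255));og=cv2.inRange(hsv,(2,140,60),(18,255,255))
  print(n)
  for r in range(y0,y1,2): print(r,"".join("b" if b[r,c] else "o" if og[r,c] else "w" if w[r,c] else "." for c in range(x0,x1)))
```

```text
t 19.65 tcp [ 360.7 -308.5  189.5] yang 5.88 z [-0.003 -0.001 -1.   ] F [-0.  -0.1 -0.3] w 57.7284577886532 gf 0.0
cm [ 0.1  12.85 15.51] spin -0.002
[[344.4, 274.8], [368.2, 258.3], [338.9, 245.9], [314.7, 261.0]] [[373.0, 216.6], [368.9, 180.8], [335.4, 184.1], [339.3, 219.9]]
scene
240 wwwwwwwwwwwwwwwwwwwwwwwwwwwwwwwwwwwwwwwwwwwwwwwwwwwwwwwwwwwwwwwwwwwwwwwwwwwww..wwwwwwww
242 wwwwwwwwwwwwwwwwwwwwwwwwwwwwwwwwwwwwwwwwwbbbb.wwwwwwwwwwwwwwwwwwwwwwwwwwwwwwww...wwwwww
244 wwwwwwwwwwwwwwwwwwwwwwwwwwwwwwwwwwwww.bb........bb.wwwwwwwwwwwwwwwwwwwwwwwwwwwwwwww..ww
246 wwwwwwwwwwwwwwwwwwwwwwwwwwwwwwwwwwwbb..wwww..........bb.wwwwwwwwwwwwwwwwwwwwwwwwwwwwwww
248 wwwwwwwwwwwwwwwwwwwwwwwwwwwwwwwbbb.wwwwwwwwwwwwwwwwb.....bb.wwwwwwwwwwwwwwwwwwwwwwwwwww
250 wwwwwwwwwwwwwwwwwwwwwwwwwwwwbb...wwwww....wwwwwwwwwww.bb......bbwwwwwwwwwwwwwwwwwwwwwww
252 wwwwwwwwwwwwwwwwwwwwwwww.bb..wwwwwwwww.........wwwwwwwwwww.bb......bb.wwwwwwwwwwwwwwwww
254 wwwwwwwwwwwwwwwwwwwwwwbb..wwwwwwwwwwww.........wwwwww.wwwwwwwwwww.......bb.wwwwwwwwwwww
256 wwwwwwwwwwwwwwwwww.bb..wwwwww..wwwwwww..........wwwwwwwwwwwwwwwwwwwwwbb...
[... 3230 characters left out ...]
.........................
220 wwwwwwwwwww.bbbbbbwwwwwwwww...w.ooooo..bb.............................
222 wwwwwwwwwww.bbbbbbbbbbbbbbbbbbb......bbb..............................
224 wwwwwwwwwww.bbbbbbbbbbbbbbbbbbbbbbbbbbbbbbbb..........................
226 wwwwwwwwwww.bbbbbbbbbbbbbbbbbbbbbbbbbbbbbbbbb.........................
228 wwwwwwwwwww..bbbbbbbbbbbbbbbbbbbbbbbbbbbbbbbb.....................wwww
230 wwwwwwwwwwww.bbbbbbbbbbbbbbbbbbbbbbbbbbbb........w.....wwwwwwwwwwwwwww
232 wwwwwwwwwwww.bbbbbbb.........wwwwwwwwwwwwwwww...www....wwwwwwwwwwwwwww
234 wwwwwwwwwwwwwwwwwwwwwwwwwwwwwwwwwwwwwwwwwwww..........................
236 wwwwwwwwwwwwwwwwwwwwwwwwwwwwwwwwwwwwwwwwww............................
```

The cover lies flat and clear of the tray walls on all sides, grip side up, and the arm is well away. Handing in.

```bash
python3 -c "
from station import robot
print(robot.job_done())"
```

```text
the job is handed in; nothing more can be done
None
```

The cover is out of its frame and lying flat, grip side up, in the blue tray, and the job was handed in at about 20 s. The first squeeze slipped off, so I held the tab at its stop from below while I swung the hook clear of the frame. I then let the tab go for a moment and squeezed tab and rib again to draw the cover out. I never deliberately touched the other things, but I did not check their positions at the end.

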